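# Freshen the cedar scent bowl

## Robot

A 7-joint arm with a two-finger parallel gripper is mounted at the origin on the work surface. World frame = base frame: x ahead of the robot, y to its left, z up, the work surface at z = 0. Lengths are in mm, angles in degrees, forces in N, time in s.
With the tool pointing down it reaches from about 375 to 925 mm from the base axis. Payload 3.1 kg.
Tool frame: the origin (TCP) lies between the finger pads; the fingertips stand 8 mm ahead of it and the grasp point (between the pads) lies 11 mm behind it (tips_ahead is the distance from the TCP to the fingertips, in mm); z points along the fingers, y is the line along which they close (so a half turn about z gives the same grasp; the last joint's range is limited). The gripper opens to 85 mm and grips with 20 to 120 N. Pads are 22 mm wide; open, the fingers measure 114 mm over their backs; the gripper's body (76 mm by 85 mm) begins 54 mm behind the grasp point. The pads swing forward as they close: fully open they stand 13 mm farther back than shut.
Start: joints at [64.641, 21.939, 2.515, 91.553, -1.026, 66.532, -2.859], TCP at [219.725, -611.739, 239.269] pointing down, gripper open.
Joint ranges: [-149.38, 149.38], [-23.57, 123.04], [-84.95, 90], [0, 143.3], [-89.99, 269.99], [3.08, 112.72], [-163.45, 163.45]. Speed limits (degrees/s): [159.86, 159.86, 180, 180, 180, 180, 180].

## Interface

Orientations are given as a 3x3 rotation matrix whose columns are the frame's x, y, z axes.
In Python, from rig import * gives the robot as it stands. The module is installed in compiled form; this text tells all that it offers.
- The arm moves only by the tool send_rows, never from a script. Its argument "plan" is a list of rows, each a list of 7 numbers: the turn, a rotation vector about the tool's x, y, z in rad, then the shift along the tool's x, y, z in mm, then the opening, from 0 (shut) to 1 (fully open). A call has 1 to 12 rows; each row shifts and turns the commanded pose from where the row before left it, along the tool's axes as they then stand; what a row does not reach is not made up. A row lasts 1/8 s, in which the tool goes at most 62.5 mm and 10.7 degrees, less where a joint would pass 70% of its speed; a pose out of reach is approached as far as the arm can. A call with a gripper value outside its range is refused whole. The fingers move at their own pace and stop on an object; "force" is the grip in N (left out, the last holds). Time passes only in rows, so rows that do not move let the fingers close. It gives the time, the measured TCP pose, the force, the opening and the grip force at its end, in the units of the state.
- observe(): the state, without advancing time (a new reading comes with each control period).
- read_camera(name): name is "scene" or "top" or "wrist"; returns a dict with "img" (400x640x3 uint8, red, green, blue), "z_map" (400x640 float32, mm along the optical axis (not along the pixel's ray), 0 where there is no reading), "K" (3x3 intrinsics, pixels), "pose" (4x4, takes a point from camera to world coordinates); the wrist camera has in their place "hand_eye" (4x4, takes a point from camera to tool coordinates, whose origin is the TCP and whose axes are the flange's). Camera axes: x right, y down, z forward; pixel columns grow to the right and rows downward; lengths in mm; the calibration is good to about 2 mm. A picture is of the moment at which its call begins: read the wrist's pose just before it.
- finish_job(): hands the job in; it is judged then, once.
The state is a dict: "t": time; "joint_pos": joint angles; "qvel": joint speeds; "tau": joint torques, N m; "eef_pos": TCP position; "eef_rot": TCP orientation; "ft_force": force on the tool from outside, world axes, zero at the start; "ft_torque": the same for the moment, N m; "opening": finger opening in mm; "grip_force": force on a finger pad.
Only numpy, scipy, OpenCV 4.12 (cv2) and the standard library are available. Lean on these libraries where they do the work, as an engineer would, in place of code of your own. Each camera call takes 0.05 s, during which the arm holds its last target. There are 200 camera calls.

## Task

Someone has dropped the car fob into the bowl of cedar scent beads: take it out and lay it flat on the mail organizer's top tray. Then freshen the beads: take the stirrer by its handle and, with its foot right down among the beads and a little nearer to the bowl's wall than to its middle, so that it pushes them along, stir two full turns anticlockwise as seen from above, starting and finishing at the side nearest the robot, and stand the stirrer upright on its coaster again. Keep all the beads in the bowl, do not shove the bowl along, and leave the pen and wedge alone.

Things in the scene. Friction and masses are not known exactly. Their poses are not given: they have to be found in the camera images.
- bowl: open white ceramic bowl, 204 mm across the rim, 58 mm high, 1.4 kg, standing loose on a non-slip rubber base. Origin: centre of its underside; z up; x points away from the robot, y to the robot's left. Walls 5 mm thick; flat inner floor 13 mm above the underside, inner radius about 90 mm at the floor and 97 mm at the rim.
- bead0_center (a point): centre of one of the five loose round cedar beads in the bowl, 28 mm across, 10 g, lying in one layer on its floor (polished, they slide and roll easily)
- bead1_center (a point): centre of another of the five loose round cedar beads in the bowl, 28 mm across, 10 g, lying in one layer on its floor (polished, they slide and roll easily)
- bead2_center (a point): centre of another of the five loose round cedar beads in the bowl, 28 mm across, 10 g, lying in one layer on its floor (polished, they slide and roll easily)
- bead3_center (a point): centre of another of the five loose round cedar beads in the bowl, 28 mm across, 10 g, lying in one layer on its floor (polished, they slide and roll easily)
- bead4_center (a point): centre of another of the five loose round cedar beads in the bowl, 28 mm across, 10 g, lying in one layer on its floor (polished, they slide and roll easily)
- organizer: white steel mail organizer, 220 mm wide (y), 170 mm deep (x), fixed; front faces the robot (-x). Origin: centre of its underside. Its flat top tray is 110 mm above the console and spans x -85 to +40 mm; behind the tray the letter slots rise to 165 mm above the console (x +40 to +85 mm). A tilt-out bin in its front stands shut or ajar, up to 30 mm out; it has no part in the job.
- stirrer: dark turned-wood stirrer, 128 mm tall, about 80 g, standing upright on the coaster. Origin: centre of the flat underside of its foot; z up along the shaft. Round foot with a flat underside 28 mm across, 30 mm across up to 14 mm height, tapering to the thin shaft 18 mm across up to 70 mm height, then a round straight grippy handle 25 mm across from 70 to 128 mm height.
- coaster: round white ceramic coaster, 104 mm across, 8 mm thick, loose on the console. Origin: centre of its underside.
- wedge: bystander: grey plastic door wedge, 110 mm long (y), 42 mm wide, 34 mm high, to the robot's right. It may lie nearer than or beyond the coaster. Origin: centre of its underside.
- fob: black rubberized car fob, 75 mm long (its x), 38 mm wide (its y), 14 mm high, about 50 g, with rounded edges. Starts flat on the floor in the middle of the bowl, with the beads round it, at any angle. Origin: centre of its underside, z up.
- pen: bystander: aluminium pen, 130 mm long (x), 9 mm thick, lying beyond the bowl. Origin: centre of its underside.

How it is judged:
By the outcome, as a careful person would: the job done as asked, in the order asked, and still so for the second after the job is handed in, with the robot touching nothing.
It also fails if it takes over 72 s, if anything falls off the work surface, if the arm or the gripper's body presses on something with over 40 N, if the wrist force passes 120 N, or if a joint passes its speed limit or range.

## Working session

There is one attempt and no reset: what is moved stays moved. The work goes in short steps, Python scripts to look and compute and a tool call to move; the robot and the scene stay as the last step left them, time stands still between calls to the robot, and variables do not carry over. Pictures are saved under pics/ and viewed, at most 10 in all, crops included, and the job is handed in when it is done.

Besides the shell and the picture viewer there is one more tool, called as name(argument=value, ...), one argument or row to a line, values as JSON. send_rows: Moves the arm, as the interface text tells. Its arguments: {"type":"object","properties":{"plan":{"type":"array"},"force":{"type":"number"}},"required":["plan"]}

```bash
mkdir -p pics; cat > h.py <<'E'
from rig import *
import numpy as np, cv2
def grab(n):
    s=observe(); c=read_camera(n)
    if n=="wrist":
        T=np.eye(4);T[:3,:3]=s["eef_rot"];T[:3,3]=s["eef_pos"];c["pose"]=T@c["hand_eye"]
    return c
def save(c,f): cv2.imwrite("pics/"+f,c["img"][:,:,::-1])
def pts(c):
    K=c["K"];z=c["z_map"];v,u=np.indices(z.shape)
    P=np.stack([(u-K[0,2])/K[0,0]*z,(v-K[1,2])/K[1,1]*z,z,np.ones_like(z)],-1)@c["pose"].T
    P=P[...,:3];P[z==0]=np.nan;return P
def ray(c,u,v,h):
    d=c["pose"][:3,:3]@np.linalg.inv(c["K"])@[u,v,1];o=c["pose"][:3,3]
    return o+d*(h-o[2])/d[2]
E
python3 - <<'E'
from h import *
np.set_printoptions(precision=3,suppress=True)
s=observe();print(s["t"],s["eef_rot"],s["eef_pos"],s["opening"])
for n in["top","scene"]:
    c=grab(n);save(c,n+"0.png");print(c["pose"],c["K"])
    np.savez("/tmp/"+n,**c)
E
```

```text
0.0 [[ 0.941  0.338 -0.001]
 [ 0.338 -0.941  0.002]
 [-0.    -0.003 -1.   ]] [ 219.382 -610.871  237.89 ] 85.28933799700533
[[   0.025   -0.98     0.196  375.118]
 [  -1.      -0.025   -0.      -1.566]
 [   0.005   -0.196   -0.981 1188.404]
 [   0.       0.       0.       1.   ]] [[474.399   0.    321.844]
 [  0.    474.399 190.433]
 [  0.      0.      1.   ]]
[[   0.32     0.706   -0.632 1248.441]
 [   0.947   -0.245    0.206 -216.111]
 [  -0.009   -0.665   -0.747  799.067]
 [   0.       0.       0.       1.   ]] [[432.639   0.    317.957]
 [  0.    432.639 198.487]
 [  0.      0.      1.   ]]
```

View pics/top0.png

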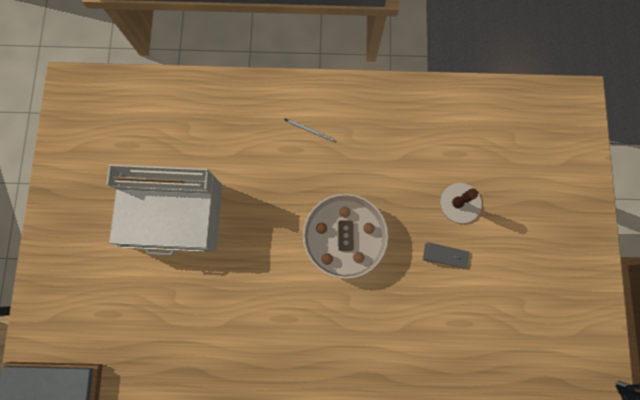

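View pics/scene0.png

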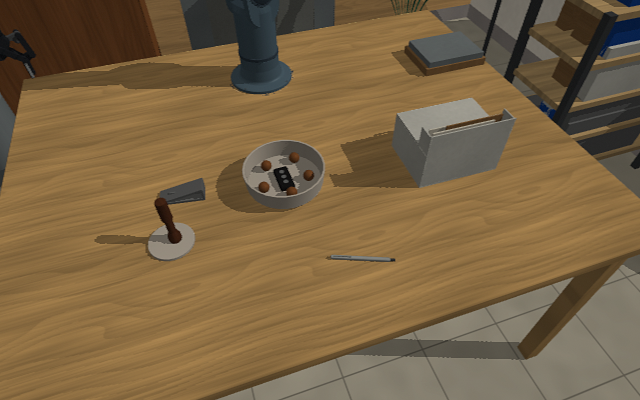

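The top view shows the bowl at (345,236), with the fob in its middle along the image's vertical. Five beads lie round it, the stirrer stands on the coaster at (461,203), the tray is at about (165,215), and the wedge is at (446,256). The scene view agrees.

```bash
cat > m.py <<'E'
from h import *
np.set_printoptions(precision=1,suppress=True)
c=grab("top");P=pts(c);im=c["img"].astype(int);hsv=cv2.cvtColor(c["img"],cv2.COLOR_RGB2HSV)
# bowl rim by depth
def fit(m):
    q=P[m][:,:2];A=np.c_[2*q,np.ones(len(q))];s=np.linalg.lstsq(A,(q**2).sum(1),rcond=None)[0]
    return s[:2],np.sqrt(s[2]+s[0]**2+s[1]**2)
v,u=np.indices(c["z_map"].shape)
near=np.hypot(u-345,v-236)<48
m=near&(P[...,2]>52)&(P[...,2]<64);print("bowl rim",fit(m),m.sum(),"table z",np.nanmedian(P[300:320,300:360,2]))
# ellipse of outer mask
w=(near&(hsv[...,1]<60)).astype(np.uint8);w=cv2.morphologyEx(w,cv2.MORPH_CLOSE,np.ones((15,15)))
k=max(cv2.findContours(w,0,1)[0],key=cv2.contourArea);(x,y),ax,a=cv2.fitEllipse(k);print("ell",x,y,ax,ray(c,x,y,58))
dark=(near&(im.max(2)<75)).astype(np.uint8);dark=cv2.morphologyEx(dark,cv2.MORPH_CLOSE,np.ones((5,5)))
k=max(cv2.findContours(dark,0,1)[0],key=cv2.contourArea);r=cv2.minAreaRect(k);b=cv2.boxPoints(r)
bw=np.array([ray(c,*p,25) for p in b]);print("fob",r,bw.mean(0),bw[:,:2])
red=(near&(hsv[...,1]>110)&(np.hypot(u-345,v-236)<37)).astype(np.uint8)
n,l,st,ce=cv2.connectedComponentsWithStats(red)
for i in range(1,n):
    if st[i,4]>20: print("bead",st[i,4],ce[i],ray(c,*ce[i],27))
# coaster & stirrer
nc=np.hypot(u-461,v-203)<30
w=(nc&(hsv[...,1]<60)&(im.min(2)>100)).astype(np.uint8);k=max(cv2.findContours(w,0,1)[0],key=cv2.contourArea)
k=cv2.convexHull(k);(x,y),ax,a=cv2.fitEllipse(k);print("coaster",x,y,ax,ray(c,x,y,8))
q=P[nc];
for lo,hi in((12,30),(30,75),(80,125),(125,145)):
    s=q[(q[:,2]>lo)&(q[:,2]<hi)];print("stir",lo,hi,len(s),np.median(s,0) if len(s) else "",s.min(0),s.max(0))
t=P[170:255,90:230];t=t[np.abs(t[...,2]-110)<8];print("tray",np.median(t[:,2]),np.percentile(t,[1,50,99],axis=0))
t=P[160:255,90:230];t=t[t[...,2]>150];print("slots",np.percentile(t,[1,50,99],axis=0))
q=P[238:272,418:475].reshape(-1,3);q=q[q[:,2]>15];print("wedge",q.min(0),q.max(0))
E
python3 m.py
```

```text
bowl rim (array([493.9, -58.9]), np.float64(98.4835311649268)) 600 table z -0.13618988266239285
ell 345.1589050292969 235.7136993408203 (82.72249603271484, 83.81126403808594) [492.3 -60.   58. ]
fob ((345.5, 235.5), (29.0, 13.0), 90.0) [496.5 -62.5  25. ] [[531.7 -46. ]
 [532.5 -78.1]
 [461.3 -78.9]
 [460.5 -47.2]]
bead 72 [344.1 211.4] [555.7 -58.   27. ]
bead 74 [321.1 227.7] [513.7  -2.2  27. ]
bead 66 [368.3 227.9] [ 516.2 -118.2   27. ]
bead 70 [358.1 257. ] [444.5 -93.7  27. ]
bead 78 [326.6 258.5] [439.  -17.4  27. ]
coaster 460.2561950683594 202.67665100097656 (38.682682037353516, 41.178035736083984) [ 588.4 -352.3    8. ]
stir 12 30 98 [ 581.1 -335.7   17.6] [ 538.6 -396.    12. ] [ 635.5 -302.5   29.8]
stir 30 75 55 [ 584.4 -335.9   43.6] [ 578.2 -347.4   30.8] [ 598.3 -329.9   73.9]
stir 80 125 70 [ 581.8 -333.6  102.5] [ 576.  -347.    80.9] [ 598.3 -330.   123. ]
stir 125 145 104 [ 587.8 -341.3  135. ] [ 576.  -353.8  125.5] [ 600.3 -330.2  139.5]
tray 109.61470469835137 [[455.6 257.4 104.3]
 [519.5 365.5 109.6]
 [611.5 475.  115.5]]
slots [[582.3 255.3 150.4]
 [610.5 365.5 159.5]
 [625.6 474.7 167.9]]
wedge [ 429.7 -359.9   15. ] [ 485.3 -253.9   40.5]
```

send_rows(
  plan=[
    [0,0,0.172,0,0,0,0.65],
    [0,0,0.172,0,0,0,0.65],
    [0,0,0,27,-55,0,0.65],
    [0,0,0,27,-55,0,0.65],
    [0,0,0,27,-55,0,0.65],
    [0,0,0,27,-55,0,0.65],
    [0,0,0,27,-55,0,0.65],
    [0,0,0,27,-55,0,0.65],
    [0,0,0,27,-55,0,0.65],
    [0,0,0,27,-55,0,0.65],
    [0,0,0,27,-55,0,0.65],
    [0,0,0,27,-55,0,0.65],
  ],
  force=40,
)

```text
t: 1.65
eef_pos: [489.6, -59.9, 239.3]
eef_rot: [[1.0, 0.001, 0.0], [0.001, -1.0, -0.0], [0.0, 0.0, -1.0]]
ft_force: [1.0, -0.4, -0.5]
opening: 55.7
grip_force: 0.0
```

send_rows(
  plan=[
    [0,0,0,0,0,0,0.65],
    [0,0,0,0,0,0,0.65],
  ],
)

```text
t: 1.9
eef_pos: [488.8, -61.9, 238.9]
eef_rot: [[1.0, 0.001, -0.001], [0.001, -1.0, -0.001], [-0.001, 0.001, -1.0]]
ft_force: [0.0, 0.8, 0.4]
opening: 55.6
grip_force: 0.0
```

```bash
python3 - <<'E'
from h import *
np.set_printoptions(precision=3,suppress=True)
s=observe();print(s["t"],s["eef_rot"],s["eef_pos"],s["opening"],s["ft_force"])
c=grab("wrist");save(c,"w1.png");print(c["pose"],c["K"]);np.savez("/tmp/w1",**c)
E
```

```text
1.9 [[ 1.     0.001 -0.001]
 [ 0.001 -1.    -0.001]
 [-0.001  0.001 -1.   ]] [488.789 -61.878 238.883] 55.596004681922324 [0.029 0.779 0.353]
[[  0.002  -0.956  -0.295 562.951]
 [ -1.     -0.002  -0.    -61.702]
 [ -0.      0.295  -0.956 373.964]
 [  0.      0.      0.      1.   ]] [[316.728   0.    317.02 ]
 [  0.    316.728 190.24 ]
 [  0.      0.      1.   ]]
```

View pics/w1.png

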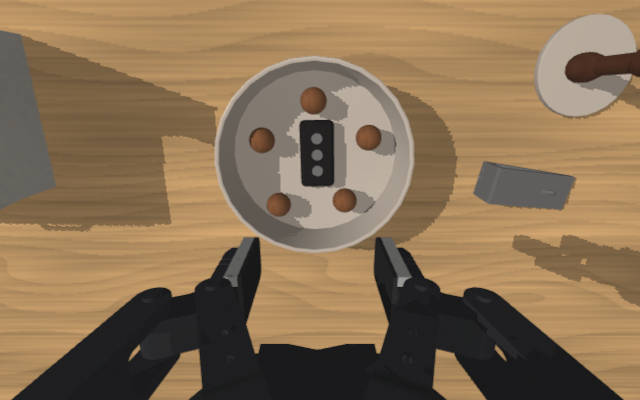

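The wrist view shows the fob at (317,153), upright in the picture. The beads are at (313,100), (262,140), (368,137), (345,200) and (278,204), and the bowl rim is centred near (315,154).

```bash
cat > b.py <<'E'
from h import *
np.set_printoptions(precision=1,suppress=True)
c=dict(np.load("/tmp/w1.npz"));hsv=cv2.cvtColor(c["img"],cv2.COLOR_RGB2HSV);v,u=np.indices(c["z_map"].shape)
near=np.hypot(u-315,v-153)<80
m=(near&(hsv[...,2]<60)).astype(np.uint8)
k=max(cv2.findContours(m,0,1)[0],key=cv2.contourArea);r=cv2.minAreaRect(k);b=np.array([ray(c,*p,25) for p in cv2.boxPoints(r)])
print("fob",b.mean(0),b[:,:2])
n,l,st,ce=cv2.connectedComponentsWithStats((near&(hsv[...,1]>110)&(hsv[...,2]>60)).astype(np.uint8))
for i in range(1,n):
    if st[i,4]>50: print("bead",st[i,4],ray(c,*ce[i],27))
P=pts(c);m=(np.hypot(u-315,v-153)<105)&(P[...,2]>54)&(P[...,2]<63)
q=P[m][:,:2];s=np.linalg.lstsq(np.c_[2*q,np.ones(len(q))],(q**2).sum(1),rcond=None)[0];print("bowl",s[:2],np.sqrt(s[2]+s[0]**2+s[1]**2))
E
python3 b.py
```

```text
fob [498.1 -61.2  25. ] [[534.6 -43.3]
 [534.6 -78.9]
 [461.6 -80.1]
 [461.5 -42.3]]
bead 519 [555.3 -57.3  27. ]
bead 474 [ 516.6 -117.4   27. ]
bead 468 [513.6  -0.9  27. ]
bead 410 [444.4 -93.2  27. ]
bead 414 [438.9 -16.7  27. ]
bowl [494.4 -59.2] 98.2078387323509
```

send_rows(
  plan=[
    [0,0,0,1,0,50,0.65],
    [0,0,0,0,0,50,0.65],
    [0,0,0,0,0,40,0.65],
    [0,0,0,0,0,25,0.65],
    [0,0,0,0,0,20,0.65],
    [0,0,0,0,0,15,0.65],
    [0,0,0,0,0,10,0.65],
    [0,0,0,0,0,4,0.65],
    [0,0,0,0,0,0,0.65],
  ],
)

```text
t: 3.08
eef_pos: [490.5, -61.6, 25.5]
eef_rot: [[1.0, 0.001, 0.0], [0.001, -1.0, -0.0], [0.0, 0.0, -1.0]]
ft_force: [0.5, -0.0, -0.3]
opening: 55.3
grip_force: 0.0
```

send_rows(
  plan=[
    [0,0,0,0,0,0,0.35],
    [0,0,0,0,0,0,0.35],
    [0,0,0,0,0,0,0.3],
    [0,0,0,0,0,0,0.3],
    [0,0,0,0,0,0,0.3],
  ],
  force=40,
)

```text
t: 3.7
eef_pos: [491.2, -61.5, 26.1]
eef_rot: [[1.0, 0.001, 0.002], [0.001, -1.0, -0.0], [0.002, 0.0, -1.0]]
ft_force: [-0.1, -0.3, 5.9]
opening: 36.6
grip_force: 40.6
```

send_rows(
  plan=[
    [0,0,0,0,0,-8,0.3],
    [0,0,0,0,0,-15,0.3],
    [0,0,0,0,0,-30,0.3],
    [0,0,0,0,0,-45,0.3],
    [0,0,0,0,0,-50,0.3],
    [0,0,0,0,0,-45,0.3],
    [0,0,0,0,0,-20,0.3],
    [0,0,0,2,-30,0,0.3],
    [0,0,0,3,-45,0,0.3],
    [0,0,0,3,-52,0,0.3],
    [0,0,0,3,-55,0,0.3],
    [0,0,0,3,-55,0,0.3],
  ],
)

```text
t: 5.2
eef_pos: [503.6, 176.7, 239.0]
eef_rot: [[1.0, 0.0, 0.001], [0.0, -1.0, -0.001], [0.001, 0.001, -1.0]]
ft_force: [0.5, 0.2, -0.4]
opening: 36.6
grip_force: 40.1
```

send_rows(
  plan=[
    [0,0,0,3,-55,0,0.3],
    [0,0,0,2,-55,0,0.3],
    [0,0,0,2,-45,0,0.3],
    [0,0,0,0,-30,0,0.3],
    [0,0,0,0,-5,0,0.3],
    [0,0,0,0,0,0,0.3],
    [0,0,0,0,0,0,0.3],
  ],
)

```text
t: 6.08
eef_pos: [511.7, 363.1, 238.2]
eef_rot: [[1.0, -0.002, 0.0], [-0.002, -1.0, -0.002], [0.0, 0.002, -1.0]]
ft_force: [0.1, -0.4, -0.4]
opening: 36.7
grip_force: 40.1
```

```bash
python3 - <<'E'
from h import *
np.set_printoptions(precision=1,suppress=True)
c=grab("wrist");save(c,"w2.png");P=pts(c)
d=grab("top");save(d,"t2.png")
im=np.hstack([c["img"][:,:],d["img"][150:300,90:330].repeat(1,0)]) if 0 else c["img"]
z=P[...,2];t=P[(abs(z-110)<6)];print(np.percentile(t,[2,50,98],axis=0));t=P[(z>150)&(z<170)&(P[...,0]>570)];print(np.percentile(t,[2,50,98],axis=0))
s=observe();print(s["eef_pos"],s["opening"])
E
```

```text
[[459.5 260.5 108.9]
 [536.2 374.5 110.6]
 [608.9 473.4 112.4]]
[[584.3 257.7 150.9]
 [611.2 364.2 162. ]
 [624.8 474.1 166.6]]
[511.7 363.4 238.3] 36.955792674770045
```

View pics/w2.png

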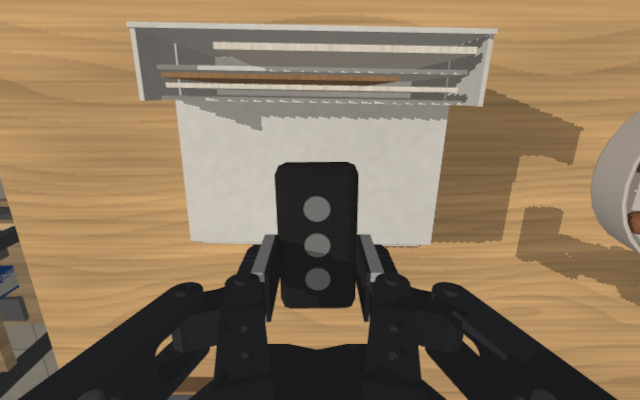

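The fob is held level between the fingers at (317,235), and the tray beneath it is empty and wide enough. Now I'll lower it.

send_rows(
  plan=[
    [0,0,0,-2,0,35,0.3],
    [0,0,0,0,0,35,0.3],
    [0,0,0,0,0,20,0.3],
    [0,0,0,0,0,12,0.3],
    [0,0,0,0,0,6,0.3],
    [0,0,0,0,0,3,0.3],
    [0,0,0,0,0,0,0.3],
  ],
)

```text
t: 7.05
eef_pos: [509.3, 366.0, 128.0]
eef_rot: [[1.0, 0.001, 0.001], [0.001, -1.0, 0.001], [0.001, -0.001, -1.0]]
ft_force: [-0.8, 0.2, -0.8]
opening: 36.5
grip_force: 40.1
```

send_rows(
  plan=[
    [0,0,0,0,0,1.5,0.3],
    [0,0,0,0,0,0,0.3],
  ],
)

```text
t: 7.3
eef_pos: [509.0, 365.6, 126.1]
eef_rot: [[1.0, 0.001, 0.0], [0.001, -1.0, 0.0], [0.0, -0.0, -1.0]]
ft_force: [-0.4, 1.5, -0.1]
opening: 36.5
grip_force: 40.1
```

send_rows(
  plan=[
    [0,0,0,0,0,1.5,0.3],
    [0,0,0,0,0,1,0.3],
    [0,0,0,0,0,0,0.3],
  ],
)

```text
t: 7.68
eef_pos: [508.9, 365.5, 123.3]
eef_rot: [[1.0, 0.001, -0.0], [0.001, -1.0, -0.0], [-0.0, 0.0, -1.0]]
ft_force: [0.3, -0.0, -0.8]
opening: 36.9
grip_force: 40.2
```

send_rows(
  plan=[
    [0,0,0,0,0,1,0.3],
    [0,0,0,0,0,0.5,0.3],
    [0,0,0,0,0,0,0.3],
  ],
)

```text
t: 8.05
eef_pos: [508.9, 365.5, 123.2]
eef_rot: [[1.0, 0.001, 0.0], [0.001, -1.0, -0.001], [0.0, 0.001, -1.0]]
ft_force: [-2.4, -2.9, 6.4]
opening: 36.9
grip_force: 40.9
```

send_rows(
  plan=[
    [0,0,0,0,0,0,0.65],
    [0,0,0,0,0,0,0.7],
    [0,0,0,0,0,0,0.7],
    [0,0,0,0,0,-15,0.7],
    [0,0,0,0,0,-40,0.7],
    [0,0,0,0,0,-50,0.7],
    [0,0,0,0,0,-40,0.7],
    [0,0,0,4,35,0,1],
    [0,0,0,6,55,0,1],
    [0,0,0,6,60,0,1],
    [0,0,0,7,60,0,1],
    [0,0,0,7,60,0,1],
  ],
)

```text
t: 9.55
eef_pos: [539.4, 94.0, 268.2]
eef_rot: [[1.0, 0.001, 0.002], [0.001, -1.0, 0.0], [0.002, -0.0, -1.0]]
ft_force: [1.0, 0.4, 0.3]
opening: 85.3
grip_force: 0.0
```

send_rows(
  plan=[
    [0,0,0,7,60,0,1],
    [0,0,0,7,60,0,1],
    [0,0,0,7,60,0,1],
    [0,0,0,7,60,0,1],
    [0,0,0,7,60,0,1],
    [0,0,0,6,60,0,1],
    [0,0,0,6,60,0,1],
    [0,0,0,6,50,0,1],
    [0,0,0,3,26,0,1],
    [0,0,0,0,0,0,1],
    [0,0,0,0,0,0,1],
  ],
)

```text
t: 10.92
eef_pos: [596.3, -398.4, 267.4]
eef_rot: [[1.0, 0.003, 0.001], [0.003, -1.0, 0.002], [0.001, -0.002, -1.0]]
ft_force: [-0.0, 0.4, 0.2]
opening: 85.5
grip_force: 0.0
```

```bash
python3 - <<'E'
from h import *
np.set_printoptions(precision=2,suppress=True)
s=observe();print(s["t"],s["eef_pos"],s["eef_rot"],s["opening"])
c=grab("wrist");P=pts(c);d=grab("top");Q=pts(d)
im=np.vstack([np.hstack([c["img"]]),np.hstack([d["img"][150:350,80:400],d["img"][150:350,300:620]])]);cv2.imwrite("pics/p3.png",im[:,:,::-1])
hsv=cv2.cvtColor(c["img"],cv2.COLOR_RGB2HSV)
m=(P[...,2]>6)&(P[...,2]<11)&(np.hypot(P[...,0]-588,P[...,1]+350)<60)
print("coaster",np.nanpercentile(P[m],[0.5,50,99.5],axis=0))
red=(hsv[...,1]>110)&(hsv[...,2]<120)
for lo,hi in((9,24),(24,70),(80,128),(128,134),(134,142)):
    m=(P[...,2]>lo)&(P[...,2]<hi)&(np.hypot(P[...,0]-588,P[...,1]+342)<30)
    q=P[m];print(lo,hi,len(q),np.percentile(q,[1,50,99],axis=0).ravel() if len(q) else "")
m=(Q[...,2]>105)&(np.hypot(Q[...,0]-515,Q[...,1]-365)<50)&(d["img"].max(2)<90);q=Q[m];print("fob",len(q),np.percentile(q,[1,50,99],axis=0))
E
```

```text
10.925 [ 596.29 -398.43  267.37] [[ 1.  0.  0.]
 [ 0. -1.  0.]
 [ 0. -0. -1.]] 85.47440050487876
coaster [[ 540.1  -402.82    6.6 ]
 [ 598.56 -361.12    8.66]
 [ 639.95 -303.6    10.58]]
9 24 420 [ 562.22 -370.2     9.02  597.83 -349.1     9.57  617.09 -313.58   23.64]
24 70 308 [ 577.98 -356.55   24.22  595.98 -348.93   33.45  602.4  -330.27   67.11]
80 128 318 [ 585.5  -355.52   82.37  598.37 -349.94  107.03  601.11 -335.77  127.61]
128 134 68 [ 581.27 -355.47  128.08  598.16 -349.71  131.68  600.99 -333.43  133.87]
134 142 559 [ 577.64 -354.73  134.44  589.47 -343.53  136.51  600.   -332.12  137.95]
fob 504 [[479.21 345.81 108.68]
 [514.48 360.33 123.11]
 [551.55 380.92 127.81]]
```

View pics/p3.png

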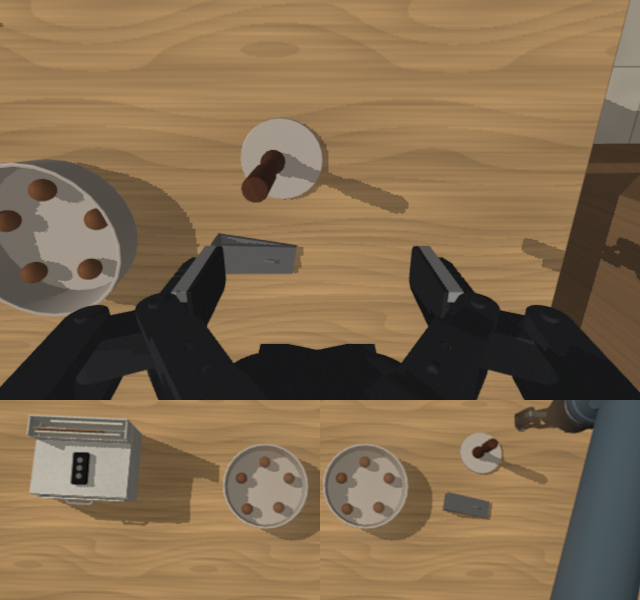

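The fob lies flat on the tray, at (80,467) in the lower-left panel, and the beads haven't moved. The stirrer top is at (255,188) in the wrist view. My y shift was 57 mm too long, so I'm correcting it and descending.

send_rows(
  plan=[
    [0,0,0,-4,-28,0,1],
    [0,0,0,-3,-27,0,1],
    [0,0,0,0,0,0,1],
    [0,0,0,0,0,40,1],
    [0,0,0,0,0,45,1],
    [0,0,0,0,0,40,1],
    [0,0,0,0,0,25,1],
    [0,0,0,0,0,15,1],
    [0,0,0,0,0,8,1],
    [0,0,0,0,0,0,1],
  ],
  force=80,
)

```text
t: 12.28
eef_pos: [588.8, -345.7, 94.1]
eef_rot: [[1.0, 0.001, 0.0], [0.001, -1.0, -0.0], [0.0, 0.0, -1.0]]
ft_force: [0.2, -0.4, -0.3]
opening: 85.2
grip_force: 0.0
```

send_rows(
  plan=[
    [0,0,0,0,0,0,0.6],
    [0,0,0,0,0,0,0.4],
    [0,0,0,0,0,0,0.25],
    [0,0,0,0,0,0,0.2],
    [0,0,0,0,0,0,0.2],
    [0,0,0,0,0,0,0.2],
  ],
)

```text
t: 13.02
eef_pos: [589.0, -345.6, 94.5]
eef_rot: [[1.0, 0.001, 0.001], [0.001, -1.0, -0.001], [0.001, 0.001, -1.0]]
ft_force: [0.2, 1.4, 2.7]
opening: 23.3
grip_force: 78.3
```

send_rows(
  plan=[
    [0,0,0,0,0,-10,0.2],
    [0,0,0,0,0,-30,0.2],
    [0,0,0,0,0,-45,0.2],
    [0,0,0,0,0,-35,0.2],
    [0,0,0,-10,-20,0,0.2],
    [0,0,0,-22,-42,0,0.2],
    [0,0,0,-26,-50,0,0.2],
    [0,0,0,-27,-52,0,0.2],
    [0,0,0,-26,-50,0,0.2],
    [0,0,0,-22,-42,0,0.2],
    [0,0,0,-14,-26,0,0.2],
    [0,0,0,-2,-5,0,0.2],
  ],
)

```text
t: 14.52
eef_pos: [438.0, -56.7, 213.7]
eef_rot: [[1.0, 0.005, -0.001], [0.005, -1.0, -0.001], [-0.001, 0.001, -1.0]]
ft_force: [0.8, -0.9, -0.4]
opening: 23.5
grip_force: 78.2
```

send_rows(
  plan=[
    [0,0,0,0,0,0,0.2],
    [0,0,0,0,0,0,0.2],
  ],
)

```text
t: 14.78
eef_pos: [439.8, -60.0, 213.9]
eef_rot: [[1.0, -0.001, 0.0], [-0.001, -1.0, -0.0], [0.0, 0.0, -1.0]]
ft_force: [-1.1, -0.4, -0.5]
opening: 23.1
grip_force: 78.2
```

```bash
cat > p.py <<'E'
from h import *
import sys
s=observe();print(s["t"],s["eef_pos"].round(1) if hasattr(s["eef_pos"],"round") else s["eef_pos"],s["opening"])
a=grab("wrist")["img"];b=grab("scene")["img"];b=cv2.resize(b[120:240,170:362],(640,400))
cv2.imwrite("pics/"+sys.argv[1],cv2.resize(np.vstack([a,b]),(480,600))[:,:,::-1])
E
python3 p.py p4.png
```

```text
14.775 [439.8 -60.  213.9] 23.120115381149233
```

View pics/p4.png

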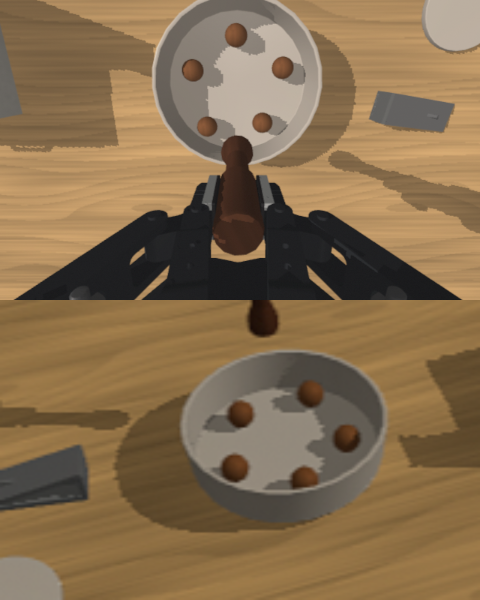

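The stirrer hangs upright, foot at (237,150), over the near side of the bowl between the two near beads at (207,127) and (262,122). Lowering it.

send_rows(
  plan=[
    [0,0,0,0,-3,35,0.2],
    [0,0,0,0,0,30,0.2],
    [0,0,0,0,0,20,0.2],
    [0,0,0,0,0,13,0.2],
    [0,0,0,0,0,8,0.2],
    [0,0,0,0,0,4,0.2],
    [0,0,0,0,0,2,0.2],
    [0,0,0,0,0,0,0.2],
  ],
)

```text
t: 15.88
eef_pos: [439.6, -55.6, 102.1]
eef_rot: [[1.0, 0.001, 0.001], [0.001, -1.0, -0.0], [0.001, 0.0, -1.0]]
ft_force: [-0.9, -0.0, -0.3]
opening: 23.3
grip_force: 78.2
```

send_rows(
  plan=[
    [0,0,0,0,0,1,0.2],
    [0,0,0,0,0,0,0.2],
  ],
)

```text
t: 16.12
eef_pos: [439.4, -55.6, 101.0]
eef_rot: [[1.0, 0.001, 0.0], [0.001, -1.0, -0.0], [0.0, 0.0, -1.0]]
ft_force: [0.4, -0.3, -0.4]
opening: 23.2
grip_force: 78.2
```

send_rows(
  plan=[
    [0,0,0,0,4,0.5,0.2],
    [0,0,0,0.8,9.4,0,0.2],
    [0,0,0,2.4,9.1,0,0.2],
    [0,0,0,4.0,8.5,0,0.2],
    [0,0,0,5.4,7.7,0,0.2],
    [0,0,0,6.7,6.7,0,0.2],
    [0,0,0,7.7,5.4,0,0.2],
    [0,0,0,8.5,4.0,0,0.2],
    [0,0,0,9.1,2.4,0,0.2],
    [0,0,0,9.4,0.8,0,0.2],
  ],
)

```text
t: 17.38
eef_pos: [493.2, -115.2, 100.0]
eef_rot: [[1.0, 0.0, -0.002], [0.0, -1.0, -0.002], [-0.002, 0.002, -1.0]]
ft_force: [0.6, 0.6, -0.7]
opening: 23.2
grip_force: 78.5
```

```bash
python3 p.py p5.png
```

```text
17.375 [ 493.2 -115.2  100. ] 23.15025225515653
```

View pics/p5.png

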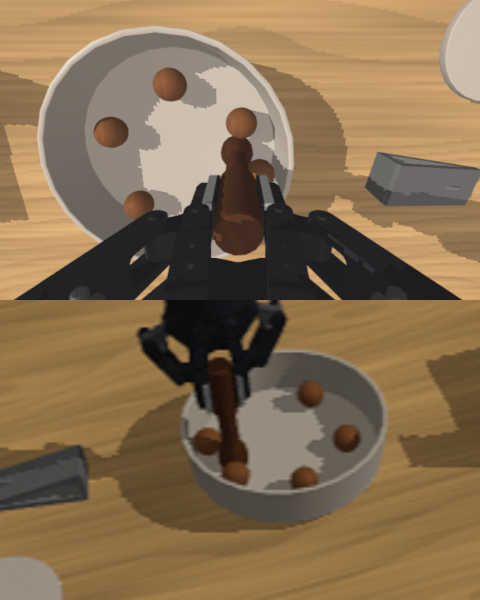

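The foot is right down among the beads. One bead is ahead of it at (240,122) and one is beside it at the wall, at (260,170). The bowl hasn't moved, so I'm carrying on.

send_rows(
  plan=[
    [0,0,0,9.4,-0.8,0,0.2],
    [0,0,0,9.1,-2.4,0,0.2],
    [0,0,0,8.5,-4.0,0,0.2],
    [0,0,0,7.7,-5.4,0,0.2],
    [0,0,0,6.7,-6.7,0,0.2],
    [0,0,0,5.4,-7.7,0,0.2],
    [0,0,0,4.0,-8.5,0,0.2],
    [0,0,0,2.4,-9.1,0,0.2],
    [0,0,0,0.8,-9.4,0,0.2],
  ],
)

```text
t: 18.6
eef_pos: [547.9, -59.0, 100.6]
eef_rot: [[1.0, 0.001, 0.001], [0.001, -1.0, -0.0], [0.001, 0.0, -1.0]]
ft_force: [0.0, -0.1, -0.0]
opening: 22.8
grip_force: 78.6
```

send_rows(
  plan=[
    [0,0,0,-0.8,-9.4,0,0.2],
    [0,0,0,-2.4,-9.1,0,0.2],
    [0,0,0,-4.0,-8.5,0,0.2],
    [0,0,0,-5.4,-7.7,0,0.2],
    [0,0,0,-6.7,-6.7,0,0.2],
    [0,0,0,-7.7,-5.4,0,0.2],
    [0,0,0,-8.5,-4.0,0,0.2],
    [0,0,0,-9.1,-2.4,0,0.2],
    [0,0,0,-9.4,-0.8,0,0.2],
  ],
)

```text
t: 19.73
eef_pos: [492.6, -5.5, 100.3]
eef_rot: [[1.0, 0.001, 0.0], [0.001, -1.0, -0.0], [0.0, 0.0, -1.0]]
ft_force: [0.4, 0.2, -0.1]
opening: 23.2
grip_force: 78.4
```

send_rows(
  plan=[
    [0,0,0,-9.4,0.8,0,0.2],
    [0,0,0,-9.1,2.4,0,0.2],
    [0,0,0,-8.5,4.0,0,0.2],
    [0,0,0,-7.7,5.4,0,0.2],
    [0,0,0,-6.7,6.7,0,0.2],
    [0,0,0,-5.4,7.7,0,0.2],
    [0,0,0,-4.0,8.5,0,0.2],
    [0,0,0,-2.4,9.1,0,0.2],
    [0,0,0,-0.8,9.4,0,0.2],
  ],
)

```text
t: 20.85
eef_pos: [442.3, -60.4, 101.5]
eef_rot: [[1.0, 0.001, 0.006], [0.001, -1.0, -0.0], [0.006, 0.0, -1.0]]
ft_force: [4.5, -0.4, -1.1]
opening: 23.1
grip_force: 78.6
```

```bash
cat > bw.py <<'E'
from h import *
np.set_printoptions(precision=1,suppress=True)
s=observe();print(s["t"],s["eef_pos"],s["ft_force"])
c=grab("top");P=pts(c);hsv=cv2.cvtColor(c["img"],cv2.COLOR_RGB2HSV)
m=(np.hypot(P[...,0]-494,P[...,1]+59)<120)&(P[...,2]>52)&(P[...,2]<62)&(hsv[...,1]<60)&(hsv[...,2]>80)
q=P[m][:,:2];a=np.linalg.lstsq(np.c_[2*q,np.ones(len(q))],(q**2).sum(1),rcond=None)[0];print("bowl",a[:2],len(q))
n,l,st,ce=cv2.connectedComponentsWithStats(((hsv[...,1]>110)&(np.hypot(P[...,0]-494,P[...,1]+59)<92)).astype(np.uint8))
for i in range(1,n):
    if st[i,4]>20: print("bead?",st[i,4],ray(c,*ce[i],27))
E
python3 bw.py
```

```text
20.85 [442.3 -60.4 101.5] [ 4.5 -0.4 -1.1]
bowl [494.2 -59.3] 326
bead? 71 [563.9 -27.6  27. ]
bead? 68 [ 554.9 -109.5   27. ]
bead? 72 [466.7  13.6  27. ]
```

The bowl hasn't moved (494,-59). The 4.5 N comes from a bead pinched between the foot and the wall. I'll make the second turn about 2.5 mm tighter, at radius about 51.5 mm.

send_rows(
  plan=[
    [0,0,0,3.3,8.9,0,0.2],
    [0,0,0,2.3,8.7,0,0.2],
    [0,0,0,3.8,8.1,0,0.2],
    [0,0,0,5.2,7.3,0,0.2],
    [0,0,0,6.4,6.4,0,0.2],
    [0,0,0,7.3,5.2,0,0.2],
    [0,0,0,8.1,3.8,0,0.2],
    [0,0,0,8.7,2.3,0,0.2],
    [0,0,0,8.9,0.8,0,0.2],
  ],
)

```text
t: 22.02
eef_pos: [494.0, -111.0, 100.3]
eef_rot: [[1.0, 0.001, 0.0], [0.001, -1.0, 0.0], [0.0, -0.0, -1.0]]
ft_force: [-0.6, -0.6, -1.3]
opening: 23.4
grip_force: 78.6
```

send_rows(
  plan=[
    [0,0,0,8.9,-0.8,0,0.2],
    [0,0,0,8.7,-2.3,0,0.2],
    [0,0,0,8.1,-3.8,0,0.2],
    [0,0,0,7.3,-5.2,0,0.2],
    [0,0,0,6.4,-6.4,0,0.2],
    [0,0,0,5.2,-7.3,0,0.2],
    [0,0,0,3.8,-8.1,0,0.2],
    [0,0,0,2.3,-8.7,0,0.2],
    [0,0,0,0.8,-8.9,0,0.2],
  ],
)

```text
t: 23.15
eef_pos: [544.9, -58.8, 100.3]
eef_rot: [[1.0, 0.001, 0.0], [0.001, -1.0, 0.0], [0.0, -0.0, -1.0]]
ft_force: [-0.1, -0.3, -0.6]
opening: 23.2
grip_force: 78.7
```

send_rows(
  plan=[
    [0,0,0,-0.8,-8.9,0,0.2],
    [0,0,0,-2.3,-8.7,0,0.2],
    [0,0,0,-3.8,-8.1,0,0.2],
    [0,0,0,-5.2,-7.3,0,0.2],
    [0,0,0,-6.4,-6.4,0,0.2],
    [0,0,0,-7.3,-5.2,0,0.2],
    [0,0,0,-8.1,-3.8,0,0.2],
    [0,0,0,-8.7,-2.3,0,0.2],
    [0,0,0,-8.9,-0.8,0,0.2],
  ],
)

```text
t: 24.28
eef_pos: [492.6, -8.0, 100.3]
eef_rot: [[1.0, 0.001, 0.0], [0.001, -1.0, -0.0], [0.0, 0.0, -1.0]]
ft_force: [-0.4, -0.4, -0.6]
opening: 23.0
grip_force: 78.7
```

send_rows(
  plan=[
    [0,0,0,-8.9,0.8,0,0.2],
    [0,0,0,-8.7,2.3,0,0.2],
    [0,0,0,-8.1,3.8,0,0.2],
    [0,0,0,-7.3,5.2,0,0.2],
    [0,0,0,-6.4,6.4,0,0.2],
    [0,0,0,-5.2,7.3,0,0.2],
    [0,0,0,-3.8,8.1,0,0.2],
    [0,0,0,-2.3,8.7,0,0.2],
    [0,0,0,-0.8,8.9,0,0.2],
    [0,0,0,0.2,5,0,0.2],
    [0,0,0,0,0,0,0.2],
  ],
)

```text
t: 25.65
eef_pos: [443.8, -65.2, 101.0]
eef_rot: [[1.0, -0.0, 0.004], [-0.0, -1.0, -0.0], [0.004, 0.0, -1.0]]
ft_force: [4.4, -0.5, 0.2]
opening: 23.9
grip_force: 78.6
```

```bash
python3 bw.py; python3 p.py p6.png
```

```text
25.65 [443.8 -65.2 101. ] [ 4.4 -0.5  0.2]
bowl [494.1 -59.3] 287
bead? 72 [ 560.6 -101.4   27. ]
bead? 71 [558.  -15.1  27. ]
bead? 63 [455.   8.  27.]
25.7 [443.7 -64.8 100.9] 22.881432434421566
```

View pics/p6.png

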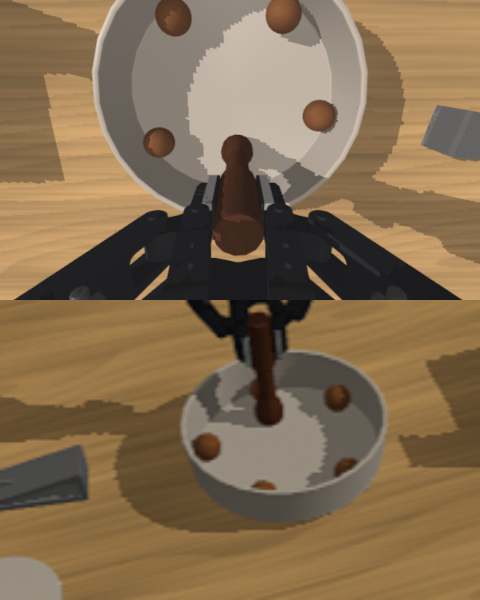

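Two turns are done and the bowl hasn't moved. Four beads are visible and the fifth is between the foot and the near wall. I'll move the foot inward off it, then lift.

send_rows(
  plan=[
    [0,0,0,5,0,0,0.2],
    [0,0,0,5,0,0,0.2],
    [0,0,0,0,0,-6,0.2],
    [0,0,0,0,0,-20,0.2],
    [0,0,0,0,0,-40,0.2],
    [0,0,0,0,0,-40,0.2],
    [0,0,0,0,0,-12,0.2],
    [0,0,0,12,25,0,0.2],
    [0,0,0,23,48,0,0.2],
    [0,0,0,25,52,0,0.2],
    [0,0,0,25,52,0,0.2],
    [0,0,0,23,48,0,0.2],
  ],
)

```text
t: 27.3
eef_pos: [559.2, -290.8, 216.1]
eef_rot: [[1.0, 0.0, -0.004], [0.0, -1.0, 0.002], [-0.004, -0.002, -1.0]]
ft_force: [-0.2, 0.3, -0.3]
opening: 23.1
grip_force: 78.8
```

send_rows(
  plan=[
    [0,0,0,17,37,0,0.2],
    [0,0,0,9,20,0,0.2],
    [0,0,0,0,0,0,0.2],
    [0,0,0,0,0,0,0.2],
  ],
)

```text
t: 27.8
eef_pos: [585.4, -344.3, 216.8]
eef_rot: [[1.0, 0.002, -0.003], [0.002, -1.0, 0.003], [-0.003, -0.003, -1.0]]
ft_force: [0.2, 0.3, -1.5]
opening: 23.3
grip_force: 78.8
```

```bash
python3 bw.py; python3 - <<'E'
from h import *
np.set_printoptions(precision=1,suppress=True)
c=grab("wrist");save(c,"w7.png");P=pts(c)
m=(P[...,2]>6)&(P[...,2]<11)&(np.hypot(P[...,0]-588,P[...,1]+350)<60);print("coaster",np.nanpercentile(P[m],[0.5,99.5],axis=0))
e=observe()["eef_pos"]
for n in("wrist","top","scene"):
    d=grab(n);Q=pts(d);hs=cv2.cvtColor(d["img"],cv2.COLOR_RGB2HSV)
    for lo,hi in((-86,-72),(-60,-45),(-45,-30),(-30,-17)):
        k=(hs[...,1]>90)&(Q[...,2]-e[2]>lo)&(Q[...,2]-e[2]<hi)&(np.hypot(Q[...,0]-e[0],Q[...,1]-e[1])<40)
        q=Q[k]
        if len(q)>5: print(n,lo,len(q),(np.percentile(q,[3,97],axis=0)-e).ravel())
E
```

```text
27.8 [ 585.4 -344.3  216.8] [ 0.2  0.3 -1.5]
bowl [494.  -59.3] 509
bead? 72 [557.7 -14.8  27. ]
bead? 67 [ 560.5 -101.2   27. ]
bead? 71 [ 479.4 -137.5   27. ]
bead? 73 [455.    6.3  27. ]
bead? 70 [417.  -62.3  27. ]
coaster [[ 545.4 -402.5    6.6]
 [ 639.5 -303.6   10.5]]
wrist -86 136 [  1.8 -10.7 -81.8  14.6  14.9 -72.2]
wrist -60 313 [ -0.6  -8.9 -59.7   9.6  10.  -45.7]
wrist -45 257 [  3.1  -7.5 -44.6   8.9   8.7 -30.5]
wrist -30 155 [  4.2  -7.  -29.9   9.1   7.9 -21.8]
top -60 25 [-11.1  -1.1 -59.5   2.8   9.7 -48. ]
top -45 14 [ -9.1  -1.3 -44.9  -0.   10.4 -34.9]
scene -86 59 [  2.8 -13.1 -82.9  15.   13.9 -72.2]
scene -60 71 [ -0.2  -9.  -59.5  11.    9.7 -45.9]
scene -45 52 [  1.4  -7.2 -44.7  10.7   8.2 -30.9]
scene -30 46 [ -0.   -8.3 -29.7   9.7   8.3 -18.6]
```

View pics/w7.png

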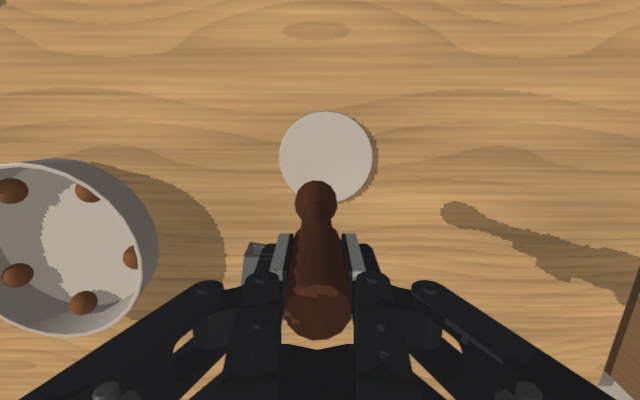

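All five beads are in the bowl, which stands where it did. The stirrer hangs straight, foot at (316,203), and the coaster is clear at (327,155). Setting it down.

send_rows(
  plan=[
    [0,0,0,4,6,0,0.2],
    [0,0,0,0,0,30,0.2],
    [0,0,0,0,0,35,0.2],
    [0,0,0,0,0,25,0.2],
    [0,0,0,0,0,15,0.2],
    [0,0,0,0,0,8,0.2],
    [0,0,0,0,0,4,0.2],
    [0,0,0,0,0,2,0.2],
    [0,0,0,0,0,0,0.2],
    [0,0,0,0,0,0,0.2],
  ],
)

```text
t: 29.3
eef_pos: [590.6, -352.6, 100.0]
eef_rot: [[1.0, 0.001, 0.001], [0.001, -1.0, -0.001], [0.001, 0.001, -1.0]]
ft_force: [0.0, 1.4, -0.4]
opening: 23.7
grip_force: 78.7
```

send_rows(
  plan=[
    [0,0,0,0,0,1,0.2],
    [0,0,0,0,0,0.5,0.2],
    [0,0,0,0,0,0,0.2],
  ],
)

```text
t: 29.68
eef_pos: [590.1, -352.4, 97.7]
eef_rot: [[1.0, 0.001, -0.0], [0.001, -1.0, 0.0], [-0.0, -0.0, -1.0]]
ft_force: [-0.8, 0.2, -0.4]
opening: 23.3
grip_force: 78.7
```

send_rows(
  plan=[
    [0,0,0,0,0,1,0.2],
    [0,0,0,0,0,1,0.2],
    [0,0,0,0,0,0.5,0.2],
    [0,0,0,0,0,0,0.2],
  ],
)

```text
t: 30.18
eef_pos: [590.2, -352.4, 95.2]
eef_rot: [[1.0, 0.001, -0.0], [0.001, -1.0, 0.0], [-0.0, -0.0, -1.0]]
ft_force: [-0.2, 0.1, -0.6]
opening: 23.1
grip_force: 78.7
```

send_rows(
  plan=[
    [0,0,0,0,0,0.5,0.2],
    [0,0,0,0,0,0.5,0.2],
    [0,0,0,0,0,0,0.2],
  ],
)

```text
t: 30.55
eef_pos: [590.4, -352.5, 94.6]
eef_rot: [[1.0, 0.001, 0.0], [0.001, -1.0, -0.0], [0.0, 0.0, -1.0]]
ft_force: [-0.1, 1.1, 0.9]
opening: 23.3
grip_force: 78.7
```

send_rows(
  plan=[
    [0,0,0,0,0,0.5,0.2],
    [0,0,0,0,0,0,0.2],
  ],
)

```text
t: 30.8
eef_pos: [590.5, -352.5, 94.5]
eef_rot: [[1.0, 0.001, 0.0], [0.001, -1.0, -0.0], [0.0, 0.0, -1.0]]
ft_force: [-1.6, 0.7, 4.3]
opening: 23.5
grip_force: 78.9
```

Contact. I'll open gently, then go straight up.

send_rows(
  plan=[
    [0,0,0,0,0,0,0.33],
    [0,0,0,0,0,0,0.38],
    [0,0,0,0,0,0,0.5],
    [0,0,0,0,0,0,0.8],
    [0,0,0,0,0,0,1],
    [0,0,0,0,0,-10,1],
    [0,0,0,0,0,-30,1],
    [0,0,0,0,0,-45,1],
    [0,0,0,0,0,-45,1],
    [0,0,0,0,0,-20,1],
    [0,0,0,0,0,0,1],
  ],
)

```text
t: 32.17
eef_pos: [591.2, -352.9, 245.9]
eef_rot: [[1.0, 0.001, 0.004], [0.001, -1.0, -0.002], [0.004, 0.002, -1.0]]
ft_force: [-1.1, -0.3, -0.4]
opening: 85.2
grip_force: 0.0
```

```bash
python3 bw.py; python3 - <<'E'
from h import *
a=grab("wrist")["img"];b=grab("scene")["img"]
cv2.imwrite("pics/p8.png",cv2.resize(np.vstack([a,b]),(480,600))[:,:,::-1])
E
```

```text
32.175 [ 591.2 -352.9  245.9] [-1.1 -0.3 -0.4]
bowl [494.  -59.4] 490
bead? 69 [557.9 -15.1  27. ]
bead? 66 [ 560.4 -101.4   27. ]
bead? 71 [ 479.4 -137.5   27. ]
bead? 75 [454.9   6.5  27. ]
bead? 70 [416.7 -62.4  27. ]
```

View pics/p8.png

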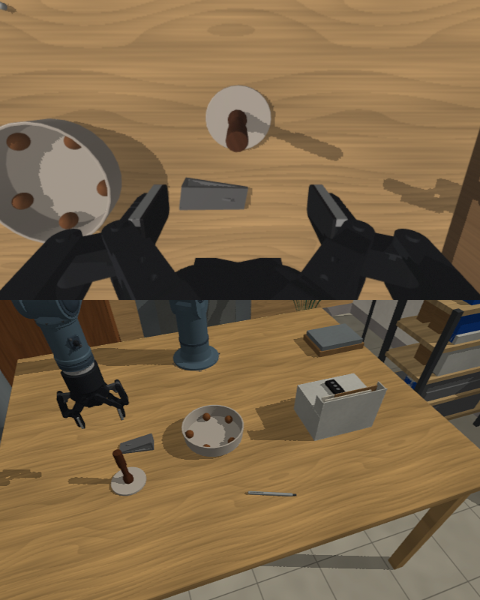

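The stirrer stands upright at the centre of the coaster, (237,125). The fob lies flat on the tray, the five beads are in the bowl, and the pen and wedge are untouched.

```bash
python3 -c "from rig import *; print(finish_job())"
```

```text
the job is handed in; nothing more can be done
None
```

The job is handed in at about 32 s of the 72 s allowed: the fob is flat on the top tray, the beads had two full anticlockwise turns and all five are still in the bowl, the bowl has not moved, the stirrer is upright on its coaster, and the pen and wedge were left alone.

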